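# Stand the ballasted float heavy end down in its dock

### The job

One end of the orange gauge float is ballasted, and from outside you cannot tell which. Pinch the float by the two black swivel discs on its sides and lift it well clear of the table so that it balances in the grip and its heavy end swings down by itself, then stand it upright, heavy end down, in the round blue dock and let go. Leave the wooden block and the paste pot where they are.

Things in the scene. Friction and masses are not known exactly. Their poses are not given: they have to be found in the camera images.
- float: orange block, 80 long, 30 wide, 34 thick (mm), 0.2 kg, lying flat; white end caps alike. Origin at its centre: 17 mm up when lying, 40 mm above its foot when standing. x runs along its length from heavy to light end (points up when it stands heavy end down), y across it along the axle of its swivel discs; starts at any yaw
- dock: round blue tray with a grey floor, 92 mm across, fixed to the table; origin at the centre of its underside, z up. Recess 76 mm wide at the least, floor 4 mm above the table, rim 12 mm above the table
- press_block: brown wooden block, 48 x 95 x 36 mm, loose, to be left alone; origin at the centre of its underside, 95 mm along y
- paste_pot: low round pot, white with a tan lid, 62 mm across, 35 mm high, loose, to be left alone; origin at the centre of its underside
- discs (a joint): turn (rad, 0 at start) of the float's two black discs, 32 mm across, one on each side (+y and -y), centred on the axle through the origin; outer faces 46 mm apart (grip width). Joined to each other, they turn freely: gripped by them clear of the table, the block swings heavy end down in about 1 s, its light end rising 40 mm above the axle between the fingers

How it is judged:
By the outcome, as a careful person would: the job done as asked, in the order asked, and still so for the second after the job is handed in, with the robot touching nothing.
It also fails if it takes over 38 s, if anything falls off the work surface, if the arm or the gripper's body presses on something with over 40 N, if the wrist force passes 120 N, or if a joint passes its speed limit or range.

### The arm

A 6-joint arm with a two-finger parallel gripper is mounted at the origin on a cart in front of the work surface, level with it; the furniture and walls round the work are solid. World frame = base frame: x ahead of the robot, y to its left, z up, the work surface at z = 0. Lengths are in m, angles in rad, forces in N, time in s.
With the tool pointing down it reaches from about 0.35 to 0.975 m from the base axis. Payload 4.9 kg.
Tool frame: the origin (TCP) lies at the very end of the fingers, on their centre line; the grasp point (between the pads) lies 19 mm behind it; z points along the fingers, y is the line along which they close (so a half turn about z gives the same grasp; the last joint's range is limited). The gripper opens to 85 mm and grips with 20 to 120 N. Pads are 22 mm wide; open, the fingers measure 114 mm over their backs; the gripper's body (76 mm by 85 mm) begins 54 mm behind the grasp point. The pads swing forward as they close: fully open they stand 13 mm farther back than shut.
Start: joints at [1.134, 0.053, 1.613, -0, 1.476, -0.119], TCP at [0.195, 0.594, 0.207] pointing down, gripper open.
Joint ranges: [-3.01, 3.01], [-1.01, 2.22], [0.06, 2.58], [-1.02, 4.17], [0.09, 2.62], [-3.14, 3.14]. Speed limits (rad/s): [2.57, 2.57, 3.14, 3.14, 3.14, 3.14].

### API

Orientations are given as a unit quaternion [w, x, y, z].
In Python, from plant import manip gives the robot as it stands.
- The arm moves only by the tool play_rows, never from a script. Its argument "series" is a list that holds one entry, the list of rows, each a list of 7 numbers: the shift along the world's x, y, z in m, then the turn, a rotation vector about the world's x, y, z in degrees, then the opening, from 0 (shut) to 1 (fully open). In form: [[[dx, dy, dz, rx, ry, rz, grip], ...]]. A call has 1 to 10 rows; each row shifts and turns the commanded pose from where the row before left it; what a row does not reach is not made up. A row lasts 1/10 s, in which the tool goes at most 50 mm and 8.59 degrees, less where a joint would pass 70% of its speed; a pose out of reach is approached as far as the arm can. A call with a gripper value outside its range is refused whole. The fingers move at their own pace and stop on an object; the grip force is fixed at half the most. Time passes only in rows, so rows that do not move let the fingers close. It gives the time, the measured TCP pose, the force, the opening and the grip force at its end, in the units of the state.
- manip.state(): the state, without advancing time (a new reading comes with each control period).
- manip.grab_frame(name): name is "scene" or "top" or "wrist"; returns a dict with "frame" (420x560x3 uint8, blue, green, red), "mtx" (3x3 intrinsics, pixels), "R" (3x3) and "t" (3): a world point X has camera coordinates R X + t. Camera axes: x right, y down, z forward; pixel columns grow to the right and rows downward; lengths in m; the calibration is good to about 2 mm. A picture is of the moment at which its call begins. There is no depth.
- manip.job_done(): hands the job in; it is judged then, once.
The state is a dict: "time": time; "joint_pos": joint angles; "joint_vel": joint speeds; "joint_efforts": joint torques, N m; "tool_pos": TCP position; "tool_rot": TCP orientation; "contact_force": force on the tool from outside, world axes, zero at the start; "ft_torque": the same for the moment, N m; "gripper_width": opening from 0.0 (shut) to 1.0 (fully open); "grasp_force": force on a finger pad.
Only numpy, scipy, OpenCV 4.12 (cv2) and the standard library are available. Lean on these libraries where they do the work, as an engineer would, in place of code of your own. Each camera call takes 0.05 s, during which the arm holds its last target. There are 200 camera calls.

## Working session

There is one attempt and no reset: what is moved stays moved. The work goes in short steps, Python scripts to look and compute and a tool call to move; the robot and the scene stay as the last step left them, time stands still between calls to the robot, and variables do not carry over. Pictures are saved under pics/ and viewed, at most 10 in all, crops included, and the job is handed in when it is done.

Besides the shell and the picture viewer there is one more tool, called after "Call:" as a command line: name --argument value ..., lists and objects as JSON in quotes. play_rows: Moves the arm, as the interface text tells. Its arguments: {"type":"object","properties":{"series":{"type":"array"}},"required":["series"]}

```bash
mkdir -p pics; python3 - <<'E'
from plant import manip
import cv2,numpy as np
s=manip.state();print(s)
ims=[]
for n in("top","scene"):
    f=manip.grab_frame(n);cv2.imwrite(f"pics/{n}0.png",f["frame"]);np.savez(n+"0",**f)
    print(n,(-f["R"].T@f["t"]).round(3))
E
```

```text
{'time': 0.0, 'joint_pos': array([ 1.13399023e+00,  5.33751550e-02,  1.61431106e+00,  1.31993335e-05,
        1.47600347e+00, -1.19007781e-01]), 'joint_vel': array([-0.00060454, -0.00090934,  0.00186397, -0.00041648, -0.00060114,
        0.00149748]), 'joint_efforts': array([-1.23474110e-03, -3.93686700e+01, -3.70175564e+01, -1.57153727e-04,
        6.88363143e-03,  3.21727924e-06]), 'tool_pos': array([0.19500778, 0.59308216, 0.20614154]), 'tool_rot': array([-2.93970236e-04,  1.58231866e-01,  9.87401427e-01, -1.00648180e-03]), 'contact_force': array([-0.3864267 , -0.037872  ,  1.11041915]), 'ft_torque': array([-0.0054734 ,  0.01506959,  0.01667776]), 'grasp_force': 0.0, 'gripper_width': 1.0019264244932193}
top [0.399 0.266 0.896]
scene [0.326 0.793 0.649]
```

View pics/top0.png

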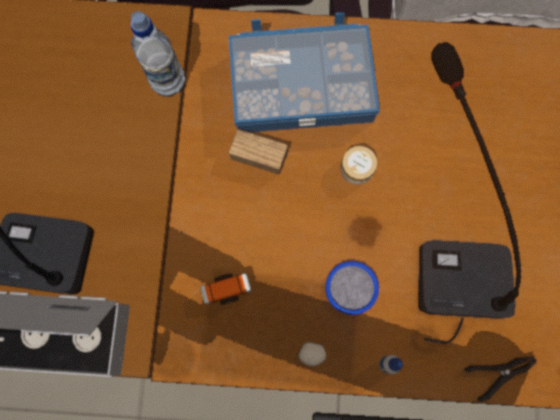

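View pics/scene0.png

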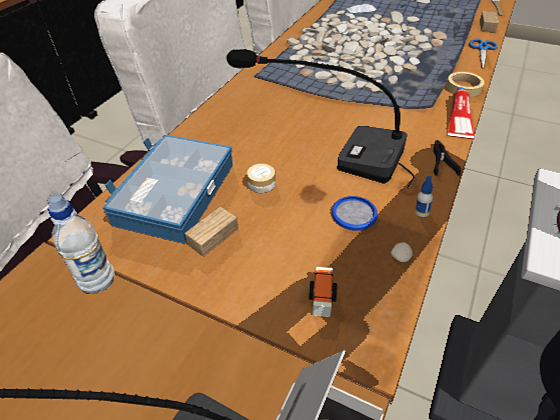

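The top view shows the float at about (226,288), the dock at (352,287), the block at (259,151) and the pot at (359,163). The space around the float and dock is fairly clear.

```bash
cat > h.py <<'E'
import numpy as np,cv2
def ray(f,p,z):
    R=f["R"];C=-R.T@f["t"];d=R.T@np.linalg.inv(f["mtx"])@np.array([p[0],p[1],1.]);return C+d*(z-C[2])/d[2]
def proj(f,X):
    q=f["mtx"]@(f["R"]@np.array(X)+f["t"]);return q[:2]/q[2]
def blob(m,c,r):
    w=np.zeros_like(m);cv2.circle(w,c,r,255,-1);m=m&w
    cs,_=cv2.findContours(m,cv2.RETR_EXTERNAL,cv2.CHAIN_APPROX_NONE);return max(cs,key=cv2.contourArea)
E
python3 - <<'E'
from h import *
f=np.load("top0.npz");im=f["frame"];h=cv2.cvtColor(im,cv2.COLOR_BGR2HSV)
print("px orange",h[290,224],"table",h[330,224])
m=cv2.inRange(h,(0,170,110),(9,255,255))
c=blob(m,(226,288),40);r=cv2.minAreaRect(c);print(r)
b=cv2.boxPoints(r);P=np.array([ray(f,p,.034) for p in b]);print(P.round(4),P.mean(0))
for i in(0,1):
    e=P[i+1]-P[i];print(np.linalg.norm(e[:2]),np.degrees(np.arctan2(e[1],e[0])))
m=cv2.inRange(h,(105,150,100),(130,255,255));c=blob(m,(352,287),40);(x,y),a,t=cv2.fitEllipse(c);print("dock",x,y,a,ray(f,(x,y),.012))
for p in((226,288),(259,151),(359,163),(312,354),(392,364),(505,300),(180,300)):print(p,ray(f,p,0.02).round(3))
o=im[240:335,170:410];cv2.imwrite("pics/c1.png",cv2.resize(o,None,fx=3.3,fy=3.3,interpolation=cv2.INTER_CUBIC))
E
```

```text
px orange [ 11 221 149] table [ 13 190  78]
((209.0, 300.0), (0.0, 0.0), 0.0)
[[0.4379 0.3983 0.034 ]
 [0.4379 0.3983 0.034 ]
 [0.4379 0.3983 0.034 ]
 [0.4379 0.3983 0.034 ]] [0.43791617 0.39831994 0.034     ]
0.0 0.0
0.0 0.0
dock 351.71405029296875 287.5373840332031 (50.73251724243164, 51.49226760864258) [0.47529052 0.16077006 0.012     ]
(226, 288) [0.46  0.374 0.02 ]
(259, 151) [0.707 0.336 0.02 ]
(359, 163) [0.695 0.157 0.02 ]
(312, 354) [0.362 0.223 0.02 ]
(392, 364) [0.354 0.091 0.02 ]
(505, 300) [ 0.47  -0.096  0.02 ]
(180, 300) [0.435 0.449 0.02 ]
```

View pics/c1.png

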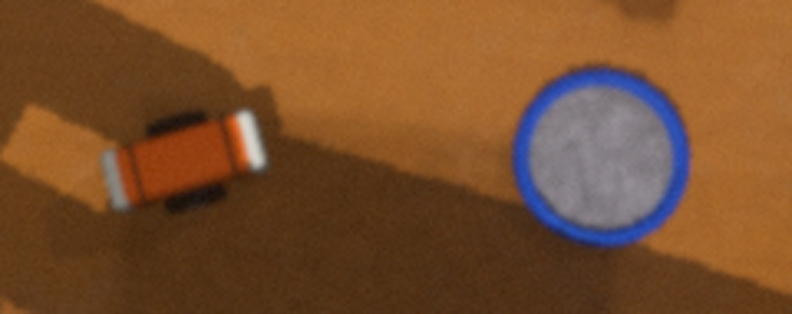

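The crop shows the float's corners at about (102,152), (245,110), (266,165) and (122,210) in crop pixels. The discs sit on its long sides, and the dock is round and clear.

```bash
python3 - <<'E'
from h import *
from plant import manip
f=np.load("top0.npz")
C=np.array([(102,152),(245,110),(266,165),(122,210)])/3.3+[170,240]
P=np.array([ray(f,p,.034) for p in C]);print(P.round(3),P.mean(0).round(4))
d=(P[1]+P[2]-P[0]-P[3]);w=P[3]+P[2]-P[0]-P[1];print(np.linalg.norm(d)/2,np.linalg.norm(w)/2,np.degrees(np.arctan2(d[1],d[0])),np.degrees(np.arctan2(w[1],w[0])))
s=manip.state();print("move",P.mean(0)[:2]-s["tool_pos"][:2])
E
```

```text
[[0.46  0.414 0.034]
 [0.486 0.344 0.034]
 [0.459 0.331 0.034]
 [0.432 0.401 0.034]] [0.459  0.3724 0.034 ]
0.0750533702116729 0.03038648016256288 -69.48563338615807 -155.10586149063934
move [ 0.2639508  -0.22078924]
```

Call:
play_rows --series '[[[0.026, -0.022, 0, 0, 0, -5, 1], [0.026, -0.022, 0, 0, 0, -5, 1], [0.026, -0.022, 0, 0, 0, -5, 1], [0.026, -0.022, 0, 0, 0, -5, 1], [0.026, -0.022, 0, 0, 0, -5, 1], [0.026, -0.022, 0, 0, 0, -5, 1], [0.026, -0.022, 0, 0, 0, -5, 1], [0.026, -0.022, 0, 0, 0, -5, 1], [0.026, -0.022, 0, 0, 0, -5, 1], [0.026, -0.022, 0, 0, 0, -5, 1]]]'

```text
time: 1.1
tool_pos: [0.4559, 0.3725, 0.2068]
tool_rot: [-0.0, 0.562, 0.827, -0.0]
contact_force: [0.1, 0.2, -0.4]
gripper_width: 0.997
grasp_force: 0.0
```

```bash
python3 - <<'E'
from h import *
from plant import manip
from scipy.spatial.transform import Rotation as Ro
f=manip.grab_frame("wrist");s=manip.state();np.savez("w1",**f)
R=Ro.from_quat(s["tool_rot"],scalar_first=True).as_matrix();print(s["tool_pos"],np.degrees(np.arctan2(R[1,1],R[0,1])),R[:,2],s["joint_pos"],s["time"])
cv2.imwrite("pics/w1.png",f["frame"])
print((-f["R"].T@f["t"]).round(3),proj(f,[.459,.372,.034]))
E
```

```text
[0.4594622  0.36931559 0.20678251] 21.222586808868368 [ 0.00202553 -0.00318435 -0.99999288] [ 0.55280501 -0.03028015  1.69758548 -0.00379129  1.47423621  0.18276778] 1.15
[0.426 0.447 0.374] [281.90824814 183.35558766]
```

View pics/w1.png

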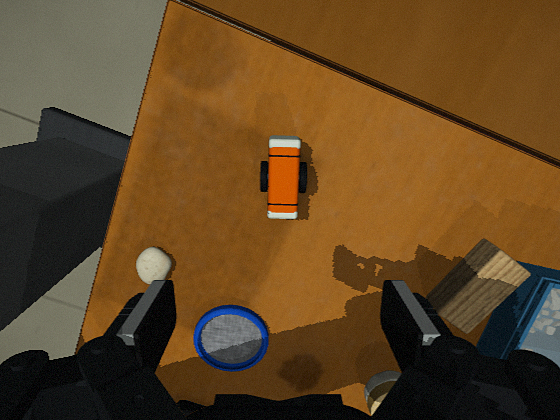

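The wrist view shows the float upright in the picture, spanning about (268–300, 137–219), with its discs at left and right near row 177. The fingers already close almost exactly along its axle.

```bash
python3 - <<'E'
from h import *
f=np.load("w1.npz");im=f["frame"];h=cv2.cvtColor(im,cv2.COLOR_BGR2HSV)
m=cv2.inRange(h,(0,200,200),(11,255,255));m[:125]=0;m[235:]=0
c=blob(m,(284,178),50);r=cv2.minAreaRect(c);print(r)
for b in (cv2.boxPoints(r),np.array([(270,138),(300,138),(299,214),(268,214)])):
    P=np.array([ray(f,p,.034) for p in b]);print(P.round(4).tolist(),P.mean(0).round(4))
    for i in(0,1):
        e=P[i+1]-P[i];print(np.linalg.norm(e[:2]),np.degrees(np.arctan2(e[1],e[0])))
g=cv2.resize(im[125:235,220:340],None,fx=5,fy=5,interpolation=cv2.INTER_CUBIC);cv2.imwrite("pics/w1c.png",g)
m=cv2.inRange(h,(105,150,100),(130,255,255));c=blob(m,(231,337),50);(x,y),a,t=cv2.fitEllipse(c);print("dock",x,y,a,ray(f,(x,y),.012))
E
```

```text
((288.0, 211.5), (1.0, 8.0), 90.0)
[[0.4715, 0.3465, 0.034], [0.4789, 0.3495, 0.034], [0.4793, 0.3485, 0.034], [0.4719, 0.3455, 0.034]] [0.4754 0.3475 0.034 ]
0.007984637268257546 21.664319932988523
0.0010505148736406407 -67.66500833422917
[[0.4325, 0.4083, 0.034], [0.4586, 0.4186, 0.034], [0.4866, 0.3491, 0.034], [0.4578, 0.3377, 0.034]] [0.4588 0.3784 0.034 ]
0.028059958173499103 21.63966665037895
0.07494764871942827 -68.02921359784698
dock 230.5061492919922 340.1154479980469 (59.87337875366211, 70.34513092041016) [0.47562903 0.16423073 0.012     ]
```

View pics/w1c.png

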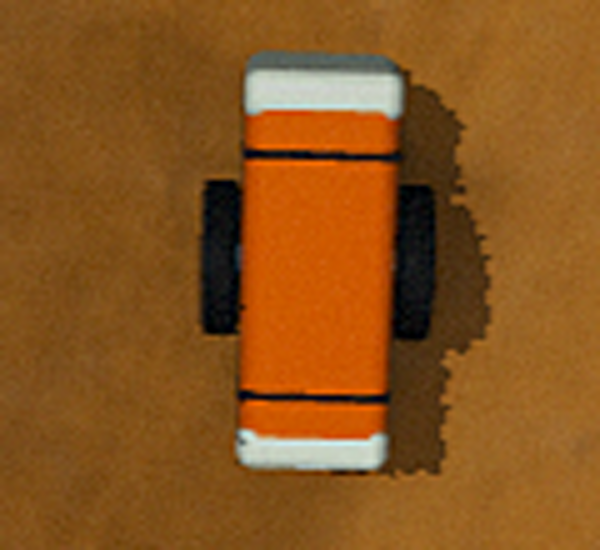

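The close crop shows the float's top face corners at about (246,68), (404,72), (386,468) and (236,464) in crop pixels.

```bash
python3 - <<'E'
from h import *
from plant import manip
f=np.load("w1.npz")
b=np.array([(246,68),(404,72),(386,468),(236,464)])/5+[220,125]
P=np.array([ray(f,p,.034) for p in b]);print(P.round(4).tolist(),P.mean(0).round(4))
d=P[3]+P[2]-P[0]-P[1];print(np.linalg.norm(d)/2,np.degrees(np.arctan2(d[1],d[0]))+90)
print("discs",ray(f,(220+221/5,125+257/5),.028),ray(f,(220+414/5,125+262/5),.028))
s=manip.state();print(s["tool_pos"],s["time"])
E
```

```text
[[0.432, 0.4075, 0.034], [0.4597, 0.4177, 0.034], [0.4868, 0.344, 0.034], [0.4585, 0.3336, 0.034]] [0.4592 0.3757 0.034 ]
0.07851615971288492 19.931171881651437
discs [0.44077196 0.37075869 0.028     ] [0.47648084 0.38385428 0.028     ]
[0.4594622  0.36931559 0.20678251] 1.15
```

Call:
play_rows --series '[[[0, 0, -0.02, 0, 0, -1, 1], [0, 0, -0.03, 0, 0, 0, 1], [0, 0, -0.03, 0, 0, 0, 1], [0, 0, -0.03, 0, 0, 0, 1], [0, 0, -0.02, 0, 0, 0, 1], [0, 0, 0, 0, 0, 0, 1], [0, 0, 0, 0, 0, 0, 1]]]'

```text
time: 1.85
tool_pos: [0.455, 0.3737, 0.0773]
tool_rot: [-0.0, 0.568, 0.823, -0.0]
contact_force: [0.3, -0.1, 1.0]
gripper_width: 1.0
grasp_force: 0.0
```

```bash
python3 - <<'E'
from h import *
from plant import manip
from scipy.spatial.transform import Rotation as Ro
for i in range(2):
    f=manip.grab_frame("wrist");s=manip.state();R=Ro.from_quat(s["tool_rot"],scalar_first=True).as_matrix();print(s["tool_pos"],np.degrees(np.arctan2(R[1,1],R[0,1])),R[:,2],s["time"])
cv2.imwrite("pics/w2.png",f["frame"]);np.savez("w2",**f)
print(proj(f,[.459,.374,.034]))
E
```

```text
[0.45585985 0.37416998 0.07858741] 20.802447812286342 [ 1.32361716e-03  8.62149156e-04 -9.99998752e-01] 1.9
[0.45626133 0.37440068 0.07922032] 20.805028735025648 [ 0.00239177  0.00147343 -0.99999605] 1.95
[283.8418756  230.66557805]
```

View pics/w2.png

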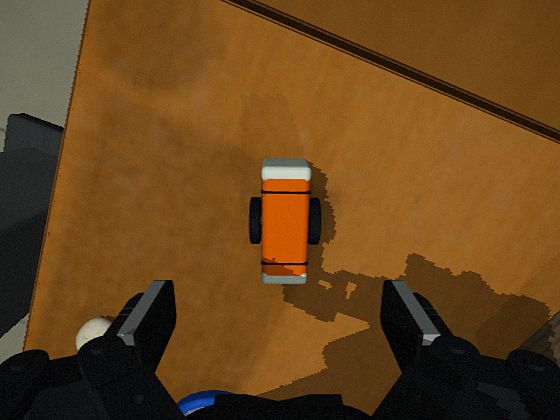

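The float is centred between the fingers at about (285,225), with its top face spanning rows 167–283. That is slightly further up the picture than my estimate projects.

```bash
python3 - <<'E'
from h import *
f=np.load("w2.npz")
b=np.array([(262,167),(311,167),(307,283),(262.,283)])
P=np.array([ray(f,p,.034) for p in b]);print(P.round(4).tolist(),P.mean(0).round(4))
d=P[3]+P[2]-P[0]-P[1];print(np.linalg.norm(d)/2,np.degrees(np.arctan2(d[1],d[0]))+90)
print("discs",ray(f,(255,220.5),.025),ray(f,(315,221),.025))
E
```

```text
[[0.4321, 0.4073, 0.034], [0.4595, 0.4177, 0.034], [0.4868, 0.3447, 0.034], [0.4589, 0.3341, 0.034]] [0.4593 0.376  0.034 ]
0.07797549501259028 20.302071422376912
discs [0.44021474 0.3707373  0.025     ] [0.47698619 0.38436385 0.025     ]
```

Call:
play_rows --series '[[[0.003, 0.002, -0.015, 0, 0, 0, 1], [0, 0, -0.02, 0, 0, 0, 1], [0, 0, -0.02, 0, 0, 0, 1], [0, 0, -0.016, 0, 0, 0, 1], [0, 0, -0.008, 0, 0, 0, 1], [0, 0, 0, 0, 0, 0, 1], [0, 0, 0, 0, 0, 0, 0.7]]]'

```text
time: 2.65
tool_pos: [0.4588, 0.376, -0.001]
tool_rot: [0.0, 0.568, 0.823, 0.0]
contact_force: [0.3, -0.1, 0.4]
gripper_width: 0.852
grasp_force: 0.0
```

Call:
play_rows --series '[[[0, 0, 0, 0, 0, 0, 0.6], [0, 0, 0, 0, 0, 0, 0.4], [0, 0, 0, 0, 0, 0, 0.2], [0, 0, 0, 0, 0, 0, 0], [0, 0, 0, 0, 0, 0, 0], [0, 0, 0, 0, 0, 0, 0], [0, 0, 0, 0, 0, 0, 0], [0, 0, 0, 0, 0, 0, 0]]]'

```text
time: 3.45
tool_pos: [0.4594, 0.3764, 0.0002]
tool_rot: [0.001, 0.568, 0.823, 0.001]
contact_force: [-0.0, -0.8, 6.6]
gripper_width: 0.509
grasp_force: 61.6
```

Call:
play_rows --series '[[[0, 0, 0.01, 0, 0, 0, 0], [0, 0, 0.02, 0, 0, 0, 0], [0, 0, 0.025, 0, 0, 0, 0], [0, 0, 0.03, 0, 0, 0, 0], [0, 0, 0.03, 0, 0, 0, 0], [0, 0, 0.025, 0, 0, 0, 0], [0, 0, 0.01, 0, 0, 0, 0], [0, 0, 0, 0, 0, 0, 0], [0, 0, 0, 0, 0, 0, 0], [0, 0, 0, 0, 0, 0, 0]]]'

```text
time: 4.45
tool_pos: [0.4571, 0.3749, 0.1459]
tool_rot: [-0.001, 0.568, 0.823, -0.002]
contact_force: [-0.5, -0.4, -1.5]
gripper_width: 0.514
grasp_force: 61.3
```

Call:
play_rows --series '[[[0, 0, 0, 0, 0, 0, 0], [0, 0, 0, 0, 0, 0, 0], [0, 0, 0, 0, 0, 0, 0], [0, 0, 0, 0, 0, 0, 0], [0, 0, 0, 0, 0, 0, 0], [0, 0, 0, 0, 0, 0, 0], [0, 0, 0, 0, 0, 0, 0], [0, 0, 0, 0, 0, 0, 0], [0, 0, 0, 0, 0, 0, 0], [0, 0, 0, 0, 0, 0, 0]]]'

```text
time: 5.45
tool_pos: [0.4583, 0.3757, 0.1484]
tool_rot: [0.0, 0.568, 0.823, 0.0]
contact_force: [0.1, 1.4, -2.3]
gripper_width: 0.514
grasp_force: 61.3
```

```bash
python3 - <<'E'
from h import *
from plant import manip
f=manip.grab_frame("wrist");g=manip.grab_frame("scene");np.savez("g3",**g);np.savez("w3",**f)
s=manip.state();print(s["tool_pos"],s["contact_force"],s["time"],s["gripper_width"])
u,v=proj(g,s["tool_pos"]).astype(int);print(u,v)
y0,x0=max(v-85,0),max(u-75,0);c=cv2.resize(g["frame"][y0:y0+150,x0:x0+150],(420,420),interpolation=cv2.INTER_CUBIC);print(x0,y0)
cv2.imwrite("pics/l3.png",np.hstack([c,cv2.resize(f["frame"],None,fx=.65,fy=1)[:420]])[:,:800])
E
```

```text
[0.45831761 0.37566722 0.1484182 ] [ 0.57685171 -0.33298127 -1.99243219] 5.55 0.511683819669547
328 241
253 156
```

View pics/l3.png

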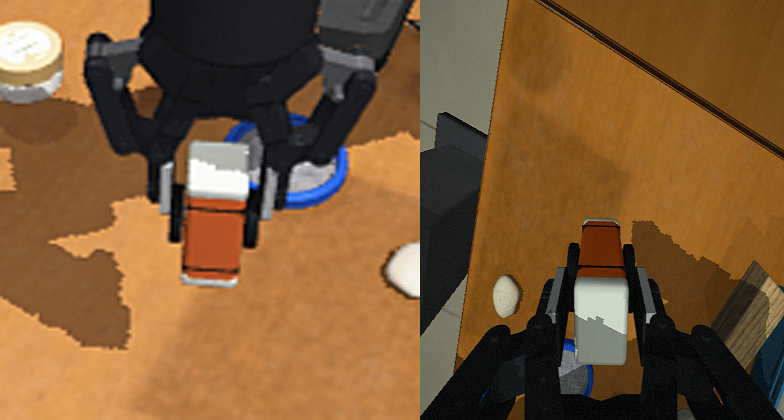

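The float now hangs between the fingers. In the left crop the white light end is up at about (218,170) and the other end is down at about (209,284). I'll check that it is vertical and how high the axle sits.

```bash
python3 - <<'E'
from h import *
g=np.load("g3.npz");w=np.load("w3.npz")
T=np.array([.4583,.3757,.1484]);n=np.array([-.35,.937,0]);
for dz in(.012,.017,.022):
    A=T+[0,0,dz]
    for t in(0,10):
        a=np.radians(t);up=np.array([0,0,1])*np.cos(a)+n*np.sin(a);m=n*np.cos(a)-np.array([0,0,1])*np.sin(a)
        print(dz,t,[[(proj(g,A+i*.04*up+j*.017*m)-[253,156]).dot(2.8*np.eye(2)).round().tolist(),((proj(w,A+i*.04*up+j*.017*m))*[.65,1]+[420,0]).round().tolist()] for i in(1,-1) for j in(1,-1)])
E
```

```text
0.012 0 [[[216.0, 195.0], [602.0, 280.0]], [[217.0, 147.0], [602.0, 358.0]], [[206.0, 296.0], [602.0, 211.0]], [[208.0, 248.0], [602.0, 265.0]]]
0.012 10 [[[216.0, 210.0], [602.0, 259.0]], [[218.0, 154.0], [602.0, 346.0]], [[206.0, 288.0], [602.0, 222.0]], [[209.0, 235.0], [601.0, 278.0]]]
0.017 0 [[[217.0, 188.0], [602.0, 287.0]], [[218.0, 140.0], [602.0, 367.0]], [[207.0, 290.0], [602.0, 214.0]], [[208.0, 242.0], [602.0, 269.0]]]
0.017 10 [[[216.0, 203.0], [602.0, 265.0]], [[218.0, 147.0], [602.0, 356.0]], [[207.0, 282.0], [602.0, 225.0]], [[209.0, 229.0], [601.0, 282.0]]]
0.022 0 [[[218.0, 181.0], [602.0, 295.0]], [[219.0, 133.0], [602.0, 377.0]], [[208.0, 284.0], [602.0, 217.0]], [[209.0, 236.0], [602.0, 273.0]]]
0.022 10 [[[217.0, 196.0], [603.0, 272.0]], [[219.0, 140.0], [602.0, 365.0]], [[208.0, 277.0], [602.0, 228.0]], [[210.0, 223.0], [602.0, 286.0]]]
```

Call:
play_rows --series '[[[0.001, -0.01, 0, 0, 0, 0, 0], [0.001, -0.018, 0, 0, 0, 0, 0], [0.002, -0.026, 0, 0, 0, 0, 0], [0.002, -0.028, 0, 0, 0, 0, 0], [0.002, -0.028, 0, 0, 0, 0, 0], [0.002, -0.028, 0, 0, 0, 0, 0], [0.002, -0.028, 0, 0, 0, 0, 0], [0.002, -0.024, 0, 0, 0, 0, 0], [0.002, -0.016, 0, 0, 0, 0, 0], [0.001, -0.008, 0, 0, 0, 0, 0]]]'

```text
time: 6.55
tool_pos: [0.4751, 0.1593, 0.1484]
tool_rot: [0.0, 0.569, 0.822, -0.0]
contact_force: [0.3, 0.3, -2.5]
gripper_width: 0.513
grasp_force: 61.3
```

Call:
play_rows --series '[[[0, 0, -0.01, 0, 0, 0, 0], [0, 0, -0.015, 0, 0, 0, 0], [0, 0, -0.015, 0, 0, 0, 0], [0, 0, -0.015, 0, 0, 0, 0], [0, 0, -0.01, 0, 0, 0, 0], [0, 0, 0, 0, 0, 0, 0], [0, 0, 0, 0, 0, 0, 0], [0, 0, 0, 0, 0, 0, 0], [0, 0, 0, 0, 0, 0, 0], [0, 0, 0, 0, 0, 0, 0]]]'

```text
time: 7.55
tool_pos: [0.4758, 0.1618, 0.0842]
tool_rot: [0.0, 0.568, 0.823, 0.001]
contact_force: [0.4, 0.3, -2.8]
gripper_width: 0.507
grasp_force: 61.4
```

Call:
play_rows --series '[[[0, 0, 0, 0, 0, 0, 0], [0, 0, 0, 0, 0, 0, 0], [0, 0, 0, 0, 0, 0, 0], [0, 0, 0, 0, 0, 0, 0], [0, 0, 0, 0, 0, 0, 0]]]'

```text
time: 8.05
tool_pos: [0.4753, 0.1617, 0.0834]
tool_rot: [-0.0, 0.568, 0.823, -0.0]
contact_force: [-0.4, -0.3, -1.4]
gripper_width: 0.515
grasp_force: 61.4
```

```bash
python3 - <<'E'
from h import *
from plant import manip
f=manip.grab_frame("wrist");g=manip.grab_frame("scene");np.savez("g4",**g);np.savez("w4",**f)
s=manip.state();print(s["tool_pos"],s["contact_force"],s["time"],s["gripper_width"])
u,v=proj(g,s["tool_pos"]).astype(int)
y0,x0=v-85,u-75;c=cv2.resize(g["frame"][y0:y0+150,x0:x0+150],(420,420),interpolation=cv2.INTER_CUBIC);print(x0,y0)
cv2.imwrite("pics/l4.png",np.hstack([c,cv2.resize(f["frame"],None,fx=.65,fy=1)[:420]])[:,:800])
T=s["tool_pos"];n=np.array([-.35,.937,0])
A=T+[0,0,.017]
for t in(0,5):
        a=np.radians(t);up=np.array([0,0,1])*np.cos(a)+n*np.sin(a);m=n*np.cos(a)-np.array([0,0,1])*np.sin(a)
        print(t,[[(proj(g,A+i*.04*up+j*.017*m)-[x0,y0]).dot(2.8*np.eye(2)).round().tolist(),((proj(f,A+i*.04*up+j*.017*m))*[.65,1]+[420,0]).round().tolist()] for i in(1,-1) for j in(1,-1)])
E
```

```text
[0.47525674 0.16169311 0.08337248] [ 0.05902571 -0.59632192 -2.56889921] 8.15 0.5125635262608408
284 99
0 [[[221.0, 190.0], [602.0, 287.0]], [[220.0, 157.0], [602.0, 367.0]], [[207.0, 280.0], [602.0, 214.0]], [[206.0, 247.0], [602.0, 269.0]]]
5 [[[221.0, 195.0], [602.0, 276.0]], [[220.0, 159.0], [602.0, 362.0]], [[207.0, 278.0], [602.0, 219.0]], [[206.0, 242.0], [602.0, 275.0]]]
```

View pics/l4.png

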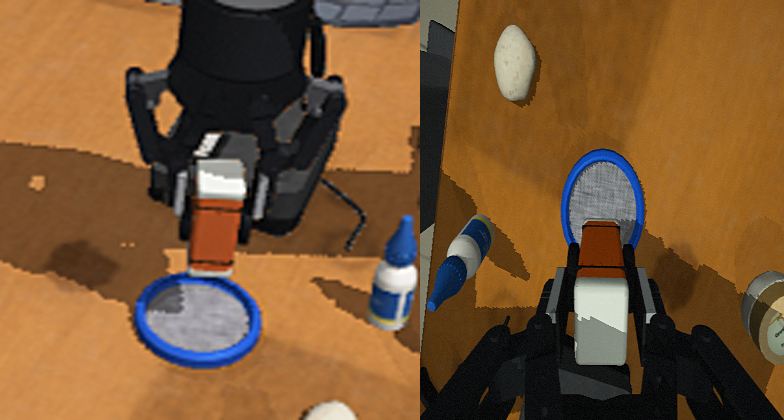

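The float hangs upright to within about 4°, and it is over the dock. I'll lower it, slowly near the floor.

Call:
play_rows --series '[[[0, 0, -0.01, 0, 0, 0, 0], [0, 0, -0.012, 0, 0, 0, 0], [0, 0, -0.012, 0, 0, 0, 0], [0, 0, -0.009, 0, 0, 0, 0], [0, 0, -0.005, 0, 0, 0, 0], [0, 0, -0.002, 0, 0, 0, 0], [0, 0, -0.002, 0, 0, 0, 0], [0, 0, 0, 0, 0, 0, 0], [0, 0, 0, 0, 0, 0, 0]]]'

```text
time: 9.05
tool_pos: [0.4757, 0.1618, 0.0319]
tool_rot: [0.0, 0.568, 0.823, 0.0]
contact_force: [-0.0, -0.0, -1.9]
gripper_width: 0.511
grasp_force: 61.4
```

Call:
play_rows --series '[[[0, 0, -0.001, 0, 0, 0, 0], [0, 0, -0.001, 0, 0, 0, 0], [0, 0, -0.001, 0, 0, 0, 0], [0, 0, 0, 0, 0, 0, 0], [0, 0, 0, 0, 0, 0, 0]]]'

```text
time: 9.55
tool_pos: [0.4752, 0.1617, 0.0284]
tool_rot: [-0.0, 0.568, 0.823, -0.0]
contact_force: [-0.4, 0.4, -1.7]
gripper_width: 0.512
grasp_force: 61.4
```

Call:
play_rows --series '[[[0, 0, -0.001, 0, 0, 0, 0], [0, 0, 0, 0, 0, 0, 0], [0, 0, 0, 0, 0, 0, 0]]]'

```text
time: 9.85
tool_pos: [0.4753, 0.1617, 0.0274]
tool_rot: [0.0, 0.568, 0.823, 0.0]
contact_force: [0.1, 0.4, -1.4]
gripper_width: 0.512
grasp_force: 61.5
```

Call:
play_rows --series '[[[0, 0, -0.001, 0, 0, 0, 0], [0, 0, 0, 0, 0, 0, 0], [0, 0, 0, 0, 0, 0, 0]]]'

```text
time: 10.15
tool_pos: [0.4756, 0.1614, 0.0272]
tool_rot: [0.0, 0.568, 0.823, -0.0]
contact_force: [-2.4, -1.6, 5.3]
gripper_width: 0.514
grasp_force: 62.2
```

It has touched down, with about 7 N on the floor. I'll release it.

Call:
play_rows --series '[[[0, 0, 0, 0, 0, 0, 0.55], [0, 0, 0, 0, 0, 0, 0.62], [0, 0, 0, 0, 0, 0, 0.7], [0, 0, 0, 0, 0, 0, 0.85], [0, 0, 0, 0, 0, 0, 1], [0, 0, 0, 0, 0, 0, 1], [0, 0, 0, 0, 0, 0, 1], [0, 0, 0, 0, 0, 0, 1]]]'

```text
time: 10.95
tool_pos: [0.4753, 0.1617, 0.0264]
tool_rot: [0.0, 0.568, 0.823, 0.0]
contact_force: [0.1, 0.3, 0.0]
gripper_width: 1.0
grasp_force: 0.0
```

Call:
play_rows --series '[[[0, 0, 0.01, 0, 0, 0, 1], [0, 0, 0.02, 0, 0, 0, 1], [0, 0, 0.03, 0, 0, 0, 1], [0, 0, 0.03, 0, 0, 0, 1], [0, 0, 0.03, 0, 0, 0, 1], [0, 0, 0.03, 0, 0, 0, 1], [0, 0, 0.02, 0, 0, 0, 1], [0, 0, 0.01, 0, 0, 0, 1], [0, 0, 0, 0, 0, 0, 1], [0, 0, 0, 0, 0, 0, 1]]]'

```text
time: 11.95
tool_pos: [0.4748, 0.1616, 0.2055]
tool_rot: [-0.0, 0.568, 0.823, -0.0]
contact_force: [0.8, -0.1, 0.3]
gripper_width: 1.001
grasp_force: 0.0
```

```bash
python3 - <<'E'
from h import *
from plant import manip
f=manip.grab_frame("wrist");g=manip.grab_frame("scene")
s=manip.state();print(s["tool_pos"],s["contact_force"],s["time"])
u,v=proj(g,[.475,.162,.04]).astype(int)
c=cv2.resize(g["frame"][v-75:v+75,u-75:u+75],(420,420),interpolation=cv2.INTER_CUBIC)
cv2.imwrite("pics/l5.png",np.hstack([c,cv2.resize(f["frame"],None,fx=.65,fy=1)]))
E
```

```text
[0.47432248 0.16149914 0.20454679] [0.10974463 0.47528384 0.22331291] 12.05
```

View pics/l5.png

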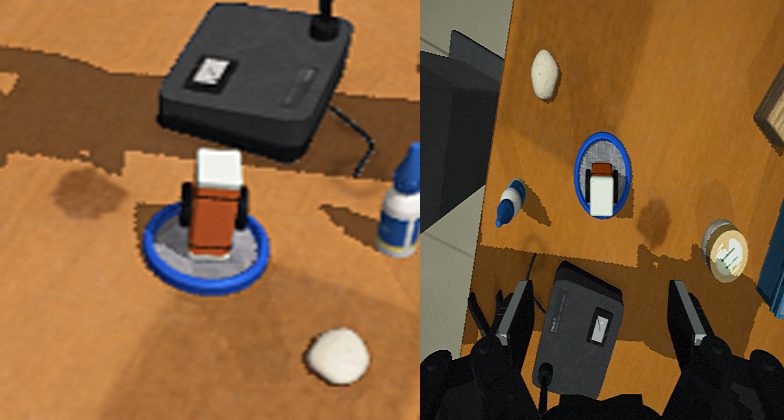

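The float stands upright and free near the middle of the dock, at about (215,205) in the left crop. The gripper is clear above it.

```bash
python3 -c "
from plant import manip
print(manip.job_done())"
```

```text
the job is handed in; nothing more can be done
None
```

The float was lifted by its discs, swung heavy end down by itself, and now stands upright and released in the blue dock; the block and pot were not touched, and the job was handed in at about 12 s on the robot's clock.

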